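# Pack away the multimeter case

### The arm

A 7-joint arm with a two-finger parallel gripper is mounted at the origin on the work surface. World frame = base frame: x ahead of the robot, y to its left, z up, the work surface at z = 0. Lengths are in m, angles in rad, forces in N, time in s.
With the tool pointing down it reaches from about 0.425 to 0.925 m from the base axis. Payload 6.8 kg.
Tool frame: the origin (TCP) lies between the finger pads; the fingertips stand 22 mm ahead of it and the grasp point (between the pads) lies 3 mm ahead of it; z points along the fingers, y is the direction in which the jaws open and shut (so a half turn about z gives the same grasp; the last joint's range is limited). The gripper opens to 85 mm and grips with 20 to 120 N. Pads are 22 mm wide; open, the fingers measure 114 mm over their backs; the gripper's body (76 mm by 85 mm) begins 54 mm behind the grasp point. The pads swing forward as they close: fully open they stand 13 mm farther back than shut.
Start: joints at [1.18, 0.477, 0.022, 1.555, -0.011, 1.109, -0.083], TCP at [0.188, -0.648, 0.253] pointing down, gripper open.
Joint ranges: [-2.96, 2.96], [-0.34, 2.1], [-1.41, 1.46], [0.24, 2.44], [-1.37, 4.51], [0.17, 1.92], [-2.96, 2.96]. Speed limits (rad/s): [2.39, 2.39, 3.14, 3.14, 3.14, 3.14, 3.14].

### API

Orientations are given as a unit quaternion [w, x, y, z].
In Python, from station import bot gives the robot as it stands. The module is installed in compiled form; this text tells all that it offers.
- The arm moves only by the tool drive_tool, never from a script. Its argument "series" is one flat list of numbers, 7 for each row, row after row: the opening, from -1 (shut) to 1 (fully open), then the shift along the tool's x, y, z in mm, then the turn, a rotation vector about the tool's x, y, z in rad. In form: [jaw, x, y, z, wx, wy, wz, jaw, x, y, z, wx, wy, wz, ...]. A call has 1 to 12 rows; each row shifts and turns the commanded pose from where the row before left it, along the tool's axes as they then stand; what a row does not reach is not made up. A row lasts 1/8 s, in which the tool goes at most 62.5 mm and 10.7 degrees, less where a joint would pass 70% of its speed; a pose out of reach is approached as far as the arm can. A call with a gripper value outside its range is refused whole. The fingers move at their own pace and stop on an object; "force" is the grip in N (left out, the last holds). Time passes only in rows, so rows that do not move let the fingers close. It gives the time, the measured TCP pose, the force and the opening at its end, in the units of the state.
- bot.get_obs(): the state, without advancing time (a new reading comes with each control period).
- bot.read_camera(name): name is "side" or "top"; returns a dict with "pixels" (420x560x3 uint8, blue, green, red), "camera_matrix" (3x3 intrinsics, pixels), "rvec" (rotation vector, rad) and "tvec" (3), from world to camera coordinates, as OpenCV has them. Camera axes: x right, y down, z forward; pixel columns grow to the right and rows downward; lengths in m; the calibration is good to about 2 mm. A picture is of the moment at which its call begins. There is no depth.
- bot.hand_in(): hands the job in, once; it reports no verdict.
The state is a dict: "t": time; "q": joint angles; "joint_vel": joint speeds; "joint_torque": joint torques, N m; "eef_pos": TCP position; "tool_rot": TCP orientation; "contact_force": force on the tool from outside, world axes, zero at the start; "torque": the same for the moment, N m; "gripper_width": opening from 0.0 (shut) to 1.0 (fully open).
Only numpy, scipy, OpenCV 4.12 (cv2) and the standard library are available. Lean on these libraries where they do the work, as an engineer would, in place of code of your own. Each camera call takes 0.05 s, during which the arm holds its last target. There are 200 camera calls.

### The job

Put the test meter away: first push the yellow inner flap down flat over the meter, then swing the blue lid over and press it fully shut, without slamming it. Only push with the fingers: do not pinch the flap or the lid, do not lift anything, and leave the meter and the things standing round the case where they are. Finish clear of everything.

Things in the scene. Friction and masses are not known exactly. Their poses are not given: they have to be found in the camera images.
- case: Black hard-shell meter case, fixed on a low cyan-topped lift board (390 x 460 mm, its top 10 to 50 mm above the bench, different each time): 200 mm along its x, 160 mm along its y, 70 mm high, walls 4 mm. Origin: centre of its underside, on the top of the board; all other heights here are given above the board. It may be yawed. The flap is hinged along its -y side, the lid along its +y side; both hinge lines are parallel to the case's x axis.
- flap (a joint): Angle of the yellow inner flap, rad: 0 = folded flat over the meter (a hard stop, outer face 5 mm below the case rim), about 1.57 = upright, stop at 1.75. It starts about upright. Stiff friction hinge (about 0.1 N m): it stays where it is left and does not fall by itself, so it must be pushed all the way down.
- flap_hinge (a point): Middle of the flap's hinge line, just inside the case's -y wall, 60 mm above the board; fixed, turns with the case (its axes are the case's). The flap plate reaches 105 mm from this line (towards the case's +y when flat, straight up when upright).
- flap_edge (a point): Middle of the flap's free edge, on its outer face (the face away from the meter: facing the case's -y when upright, up when flat). 105 mm from the hinge line. The yellow plate is 90 mm along the case's x and 5 mm thick, its outer face 5 mm from the hinge plane; a dark foam pad, 66 x 80 x 6 mm, covers the middle of its inner face (towards the meter).
- lid (a joint): Angle of the blue lid, rad: 0 = shut flat on the case rim (a hard stop), 1.57 = upright, stop at 2.1 leaning outward. It starts standing open near upright or leaning a little outward. Stiff friction hinge (about 0.28 N m; some 3 N at the free edge moves it): it stays where it is left, so it must be pushed all the way shut.
- lid_hinge (a point): Middle of the lid's hinge line on the case's +y rim, 70 mm above the board; fixed, turns with the case. The lid reaches 160 mm from this line (towards the case's -y when shut).
- lid_edge (a point): Middle of the lid's free edge, on its outer face (facing the case's +y when upright, up when shut). 160 mm from the hinge line. The blue shell is 200 mm along the case's x and 12 mm thick at the rim; its outer face lies 12 mm from the hinge plane, so 82 mm above the board when shut. A grey liner board covers its inner face.
- meter_center (a point): Centre of the red multimeter, 150 x 74 x 26 mm (dial to 34 mm), lying loose in the foam pocket of the case below the flap; its highest point is 50 mm above the board. Leave it there.
- spool_center (a point): Centre of a white wire spool with red wire, 60 mm across, 50 mm tall, standing on the board beside the case. Leave it.
- flux_center (a point): Centre of a slim white flux bottle with a red cap, 48 mm across, 140 mm tall, standing on the board beside the case. Leave it.
- cleaner_center (a point): Centre of a round brass tip cleaner, 72 mm across, 55 mm tall (its brass wool to 62 mm), standing on the board beside the case. Leave it.

How it is judged:
On the way, in this order (a step that is already met when the one before it is completed fails the run):
1. the flap is folded down flat while the lid still stands open (value of joint flap below 0.08 rad and value of joint lid above 0.9 rad), for 0.2 s.
2. the lid is shut over the flap (value of joint lid below 0.05 rad and value of joint flap below 0.1 rad), for 0.2 s.
At the end, for the whole second after the job is handed in: Flap flat (joint below 0.1 rad) and lid shut over it (joint below 0.05 rad), meter within 20 mm and spool, bottle and tip cleaner within 25 mm of where they started, robot clear (all of step 2 and distance of each of spool_center, flux_center, cleaner_center from where it was at the start of the episode below 0.025 m and distance of meter_center from where it was at the start of the episode below 0.02 m); the robot touches nothing.
It fails at once if the lid is swung over (below 0.9 rad) while the flap still stands (above 0.2 rad) (value of joint lid below 0.9 rad and value of joint flap above 0.2 rad).
It fails at once if the lid is slammed (faster than 2.5 rad/s near shut) (value of joint lid below 0.4 rad and velocity of joint lid below -2.5 rad/s).
It fails at once if the flap or the lid is pinched (fingers on both its faces) ((contact force between the fingers and flap_c0 above 1 N and contact force between the fingers and flap_c1 above 1 N) or (contact force between the fingers and lid_c0 above 1 N and contact force between the fingers and lid_c1 above 1 N)).
It fails at once if the meter is shifted or lifted by 20 mm (distance of meter_center from where it was at the start of the episode above 0.02 m).
It fails at once if the spool, bottle or tip cleaner is shifted or lifted by 25 mm (distance of any of spool_center, flux_center, cleaner_center from where it was at the start of the episode above 0.025 m).
It also fails if it takes over 62 s, if anything falls off the work surface, if the arm or the gripper's body presses on something with over 40 N, if the wrist force passes 120 N, or if a joint passes its speed limit or range.

## Working session

There is one attempt and no reset: what is moved stays moved. The work goes in short steps, Python scripts to look and compute and a tool call to move; the robot and the scene stay as the last step left them, time stands still between calls to the robot, and variables do not carry over. Pictures are saved under pics/ and viewed, about 8 in all and at most 12, crops included, and the job is handed in when it is done.

Besides the shell and the picture viewer there is one more tool, called after ">>>" as name(argument=value, ...) on one line, values as JSON. drive_tool: Moves the arm, as the interface text tells. Its arguments: {"type":"object","properties":{"series":{"type":"array"},"force":{"type":"number"}},"required":["series"]}

```bash
mkdir -p pics; cat > h.py <<'E'
import numpy as np, cv2
from station import bot
def cam(n):
    c=bot.read_camera(n); R=cv2.Rodrigues(np.array(c["rvec"],float))[0]; t=np.array(c["tvec"],float).ravel()
    return c["pixels"],np.array(c["camera_matrix"],float),R,t
def ray(K,R,t,uv):
    d=R.T@np.linalg.solve(K,np.array([uv[0],uv[1],1.])); return -R.T@t,d/np.linalg.norm(d)
def onz(K,R,t,uv,z):
    o,d=ray(K,R,t,uv); return o+d*(z-o[2])/d[2]
def tri(r1,r2):
    (a,d),(b,e)=r1,r2; s=np.linalg.lstsq(np.c_[d,-e],b-a,rcond=None)[0]; p,q=a+d*s[0],b+e*s[1]
    return (p+q)/2,np.linalg.norm(p-q)
def proj(K,R,t,p):
    x=K@(R@np.array(p)+t); return x[:2]/x[2]
E
python3 - <<'E'
from h import *
o=bot.get_obs(); print({k:np.round(v,3).tolist() for k,v in o.items()})
for n in("side","top"):
    im,K,R,t=cam(n); cv2.imwrite(f"pics/{n}0.png",im); print(n,K.round(1).tolist(),(-R.T@t).round(3),R.round(2).tolist())
E
```

```text
{'t': 0.0, 'q': [1.18, 0.478, 0.022, 1.556, -0.011, 1.109, -0.083], 'joint_vel': [-0.002, -0.002, -0.002, -0.001, 0.001, -0.001, 0.001], 'joint_torque': [-0.0, -59.645, 1.608, -28.12, 0.012, 0.009, -0.0], 'eef_pos': [0.188, -0.648, 0.252], 'tool_rot': [-0.001, 0.99, 0.141, -0.0], 'contact_force': [0.579, -0.414, 0.068], 'torque': [-0.016, -0.011, -0.011], 'gripper_width': 0.998}
side [[493.1, 0.0, 290.9], [0.0, 493.1, 200.6], [0.0, 0.0, 1.0]] [ 0.269 -0.584  0.754] [[0.83, -0.55, -0.01], [-0.39, -0.58, -0.72], [0.39, 0.6, -0.7]]
top [[455.8, 0.0, 270.9], [0.0, 455.8, 206.3], [0.0, 0.0, 1.0]] [ 0.587 -0.017  1.007] [[0.0, -1.0, 0.0], [-1.0, -0.0, -0.02], [0.02, -0.0, -1.0]]
```

View pics/side0.png

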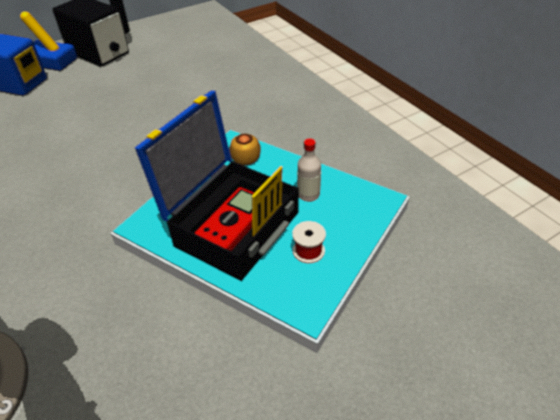

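View pics/top0.png

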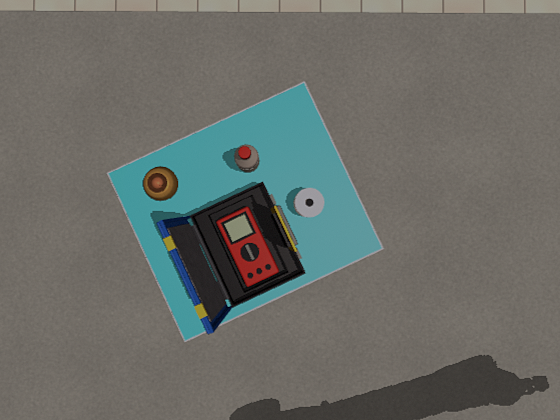

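The side view shows the case open: lid at about (185,150), flap at (268,200), spool (309,240), bottle (309,170) and cleaner (245,150). In the top view the case is centred near (248,245), yawed about 25°. The lid is on the left, the flap on the right with the spool (309,202) behind it.

```bash
python3 - <<'E'
from h import *
T={}
for n in("side","top"):
    im,K,R,t=cam(n); T[n]=(K,R,t)
    hsv=cv2.cvtColor(im,cv2.COLOR_BGR2HSV)
    m=cv2.inRange(hsv,(80,100,60),(100,255,255))
    c=max(cv2.findContours(m,0,2)[0],key=cv2.contourArea); h=cv2.convexHull(c)
    q=cv2.approxPolyDP(h,8,True).reshape(-1,2); print(n,"board",q.tolist())
    for nm,lo,hi in(("yel",(20,120,60),(35,255,255)),("blue",(105,120,50),(125,255,255)),("red",(0,150,80),(6,255,255))):
        mm=cv2.inRange(hsv,lo,hi)
        for c in cv2.findContours(mm,0,2)[0]:
            if cv2.contourArea(c)>15: print(nm,cv2.contourArea(c),cv2.boundingRect(c),cv2.boxPoints(cv2.minAreaRect(c)).round(0).astype(int).tolist())
    x,y,w,hh=(100,80,240,190) if n=="side" else (140,130,200,220)
    cr=cv2.resize(im[y:y+hh,x:x+w],None,fx=2.7,fy=2.7,interpolation=cv2.INTER_CUBIC); cv2.imwrite(f"pics/{n}c.png",cr)
a=cv2.imread("pics/sidec.png")
np.save("T.npy",np.array(T,dtype=object),allow_pickle=True)
E
```

```text
side board [[406, 195], [316, 338], [113, 230], [153, 196], [321, 164]]
yel 1147.0 (252, 167, 30, 69) [[252, 167], [281, 167], [281, 235], [252, 235]]
yel 19.0 (241, 144, 11, 5) [[241, 145], [251, 144], [251, 147], [241, 149]]
yel 69.5 (147, 129, 14, 10) [[146, 135], [157, 127], [161, 133], [150, 141]]
yel 52.5 (194, 96, 13, 8) [[193, 100], [203, 93], [206, 99], [197, 105]]
yel 512.0 (14, 47, 27, 35) [[12, 54], [31, 46], [43, 74], [24, 82]]
yel 460.0 (20, 11, 38, 39) [[17, 15], [25, 8], [59, 46], [51, 53]]
blue 6276.0 (135, 91, 97, 130) [[118, 159], [212, 89], [259, 151], [165, 222]]
blue 2870.0 (0, 34, 77, 61) [[-8, 90], [0, 33], [78, 44], [70, 101]]
red 165.5 (298, 245, 23, 14) [[297, 250], [320, 245], [322, 255], [300, 261]]
red 1603.0 (195, 187, 58, 63) [[194, 232], [242, 182], [270, 209], [222, 259]]
red 95.0 (304, 139, 11, 12) [[304, 139], [314, 139], [314, 150], [304, 150]]
top board [[303, 83], [380, 247], [185, 339], [109, 173]]
yel 103.0 (195, 303, 13, 16) [[194, 306], [202, 302], [207, 315], [199, 318]]
yel 103.0 (163, 235, 13, 16) [[162, 238], [170, 234], [176, 246], [168, 250]]
yel 99.0 (274, 206, 23, 46) [[273, 207], [276, 205], [297, 250], [294, 252]]
blue 141.0 (201, 305, 25, 29) [[199, 319], [225, 305], [233, 320], [208, 334]]
blue 379.0 (169, 249, 32, 57) [[169, 251], [176, 248], [201, 302], [194, 305]]
blue 190.5 (157, 217, 31, 21) [[156, 223], [181, 210], [189, 225], [163, 238]]
red 2536.5 (216, 207, 63, 80) [[215, 221], [248, 205], [279, 271], [247, 287]]
red 103.0 (238, 146, 13, 13) [[236, 152], [244, 144], [252, 152], [244, 160]]
```

View pics/sidec.png

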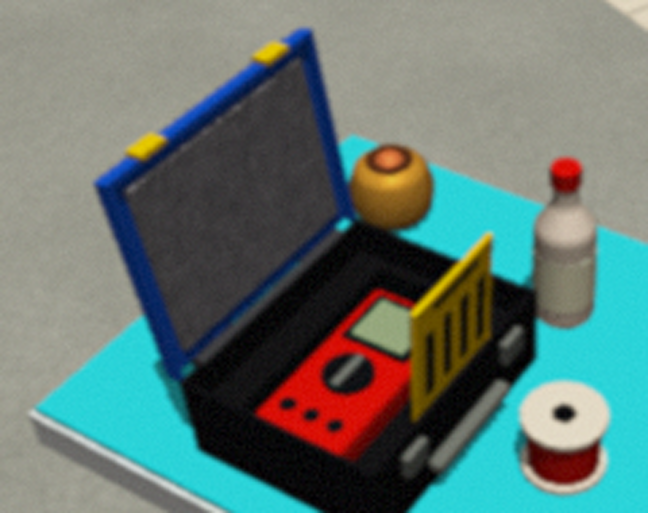

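View pics/topc.png

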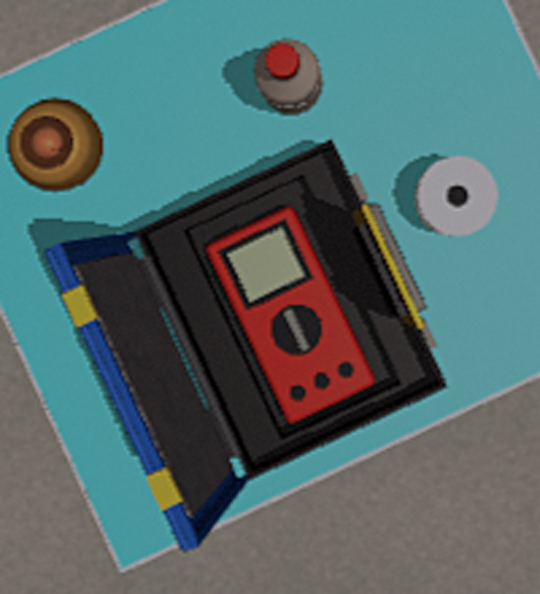

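Crops: rim corners in the top crop are at (332,143), (445,382), (142,238) and (248,470). The lid's free edge runs (50,247) to (190,548). The flap edge is at (362,207) to (420,325), nearly upright. The spool sits roughly mid-flap, just behind it.

```bash
cat > geo.py <<'E'
from h import *
T=np.load("T.npy",allow_pickle=True).item()
S,P=T["side"],T["top"]
fs=lambda u,v:(u/2.7+100-.3,v/2.7+80-.3); ft=lambda u,v:(u/2.7+140-.3,v/2.7+130-.3)
E
python3 - <<'E'
from geo import *
zs=[]
for a,b in(((406,195),(303,83)),((316,338),(380,247)),((113,230),(185,339))):
    p,e=tri(ray(*S,a),ray(*P,b)); print("board",p.round(3),round(e,4)); zs.append(p[2])
for n,a,b in(("lidL",(98,183),(190,548)),("lidR",(308,32),(52,245)),("flapL",(412,314),(420,325)),("flapR",(490,236),(362,207)),("rimnear",(530,290),(332,143)),("cap",(566,163),(282,55)),("spooltop",(564,413),(458,196)),("cleaner",(388,158),(45,140))):
    p,e=tri(ray(*S,fs(*a)),ray(*P,ft(*b))); print(n,p.round(3),round(e,4))
zb=np.median(zs)
for z in (zb,.03):
  c=[onz(*P,ft(*p),z+.07) for p in((332,143),(445,382),(248,470),(142,238))]
  c=np.array(c); m=c.mean(0); ex=(c[0]+c[3]-c[1]-c[2])[:2]; ey=(c[2]+c[3]-c[0]-c[1])[:2]
  print(z,m.round(3),np.linalg.norm(ex)/2,np.linalg.norm(ey)/2,np.degrees(np.arctan2(ex[1],ex[0])),np.degrees(np.arctan2(-ey[0],ey[1])))
E
```

```text
board [ 0.875 -0.086  0.039] 0.0002
board [ 0.526 -0.251  0.035] 0.0006
board [0.331 0.161 0.04 ] 0.0007
lidL [0.401 0.079 0.267] 0.0
lidR [0.582 0.164 0.264] 0.0015
flapL [ 0.53  -0.062  0.202] 0.0001
flapR [ 0.608 -0.024  0.2  ] 0.0025
rimnear [ 0.655 -0.002  0.111] 0.0009
cap [0.709 0.031 0.18 ] 0.0016
spooltop [ 0.619 -0.096  0.09 ] 0.0007
cleaner [0.658 0.211 0.094] 0.0007
0.03922095163665329 [0.536 0.027 0.109] 0.1889058294104378 0.155684796666645 25.29522050862463 25.551225162729832
0.03 [0.535 0.027 0.1  ] 0.19084670453372507 0.1572843489402163 25.295220508624645 25.551225162729796
```

>>> drive_tool(series=[-1,0,0,-10,0,0,-0.16,-1,50,-28,0,0,0,0,-1,50,-28,0,0,0,0,-1,50,-28,0,0,0,0,-1,50,-28,0,0,0,0,-1,50,-28,0,0,0,0,-1,50,-28,0,0,0,0,-1,50,-28,0,0,0,0,-1,50,-28,0,0,0,0,-1,50,-28,0,0,0,0,-1,50,-28,0,0,0,0,-1,0,0,0,0,0,0], force=40)

```text
t: 1.7
eef_pos: [0.5227, -0.1755, 0.2634]
tool_rot: [-0.001, 0.975, 0.224, 0.001]
contact_force: [0.3, -0.6, -0.3]
gripper_width: -0.003
```

```bash
cat > st.py <<'E'
from h import *
from scipy.spatial.transform import Rotation as Ro
C=np.array([.536,.027]); a=np.radians(25.4); ex=np.array([np.cos(a),np.sin(a)]); ey=np.array([-ex[1],ex[0]])
o=bot.get_obs(); p=np.array(o["eef_pos"]); w,x,y,z=o["tool_rot"]; M=Ro.from_quat([x,y,z,w]).as_matrix()
print("t",o["t"],"case x,y,z(mm)",((p[:2]-C)@ex*1e3).round(1),((p[:2]-C)@ey*1e3).round(1),(p[2]*1e3).round(1),"F",np.round(o["contact_force"],1),"g",o["gripper_width"])
print("toolx deg",np.degrees(np.arctan2(M[1,0],M[0,0])).round(1),"z",M[:,2].round(3))
E
python3 st.py
```

```text
t 1.7 case x,y,z(mm) -98.8 -177.2 263.4 F [ 0.3 -0.6 -0.3] g -0.0031549377948044775
toolx deg 25.9 z [ 0.002  0.002 -1.   ]
```

>>> drive_tool(series=[-1,47,-26,0,0,0,0.01,-1,47,-26,0,0,0,0,-1,0,0,30,0,0,0,-1,0,0,30,0,0,0,-1,0,0,0,0,0,0])

```text
t: 2.33
eef_pos: [0.5812, -0.095, 0.201]
tool_rot: [-0.001, 0.977, 0.214, -0.003]
contact_force: [0.6, -0.4, 0.0]
gripper_width: -0.002
```

```bash
python3 st.py; python3 - <<'E'
from h import *
im=cam("side")[0]; cv2.imwrite("pics/s1.png",cv2.resize(im[60:280,90:350],None,fx=2.3,fy=2.3))
for nm,H,s,d,th,r in(("flap",(-76,100),1,5,np.linspace(1.5,0,13),np.linspace(78,84,13)),("lid",(80,110),-1,12,np.linspace(1.6,0,17),np.linspace(130,145,17))):
    u=np.c_[s*np.cos(th),np.sin(th)]; n=np.c_[-s*np.sin(th),np.cos(th)]
    P=np.array(H)+r[:,None]*u+d*n+[-s*14.5,22]
    print(nm); print(np.c_[th,P,np.vstack([[0,0],np.diff(P,axis=0)])].round(1).tolist())
E
```

```text
t 2.325 case x,y,z(mm) -11.5 -129.6 201.0 F [ 0.6 -0.4  0. ] g -0.0015433167167052627
toolx deg 24.7 z [-0.005 -0.    -1.   ]
flap
[[1.5, -90.0, 200.2, 0.0, 0.0], [1.4, -80.1, 200.0, 9.8, -0.2], [1.2, -70.3, 198.5, 9.8, -1.4], [1.1, -60.7, 195.9, 9.6, -2.7], [1.0, -51.5, 192.0, 9.2, -3.9], [0.9, -42.7, 187.0, 8.7, -5.0], [0.8, -34.6, 180.9, 8.1, -6.1], [0.6, -27.3, 173.7, 7.3, -7.1], [0.5, -20.9, 165.7, 6.4, -8.0], [0.4, -15.6, 156.9, 5.4, -8.8], [0.2, -11.3, 147.4, 4.2, -9.5], [0.1, -8.3, 137.4, 3.0, -10.0], [0.0, -6.5, 127.0, 1.8, -10.4]]
lid
[[1.6, 110.3, 261.6, 0.0, 0.0], [1.5, 97.2, 263.5, -13.1, 1.9], [1.4, 83.9, 264.0, -13.3, 0.5], [1.3, 70.5, 263.2, -13.4, -0.8], [1.2, 57.2, 261.0, -13.3, -2.2], [1.1, 44.1, 257.5, -13.1, -3.5], [1.0, 31.3, 252.6, -12.8, -4.9], [0.9, 19.0, 246.4, -12.3, -6.2], [0.8, 7.3, 239.0, -11.7, -7.4], [0.7, -3.7, 230.4, -11.0, -8.6], [0.6, -13.8, 220.6, -10.1, -9.8], [0.5, -22.9, 209.8, -9.1, -10.8], [0.4, -30.9, 198.1, -8.0, -11.7], [0.3, -37.8, 185.5, -6.9, -12.6], [0.2, -43.4, 172.2, -5.6, -13.3], [0.1, -47.6, 158.3, -4.3, -13.9], [0.0, -50.5, 144.0, -2.9, -14.3]]
```

View pics/s1.png

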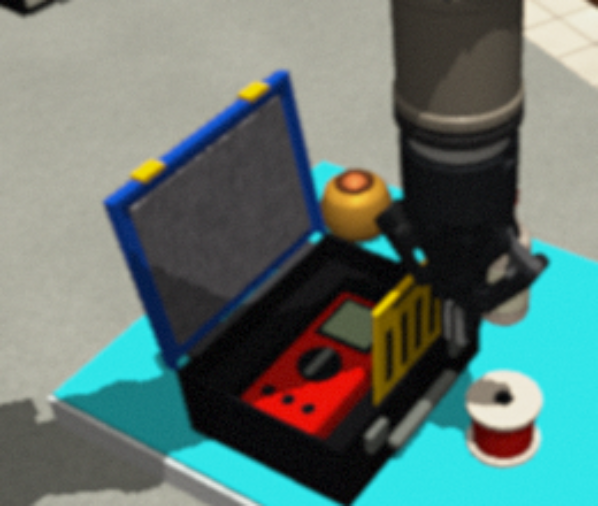

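The fingers stand behind the flap on its outer side, with the linkage knuckles above its top edge, and everything else is unmoved. Next I push the flap along its arc.

>>> drive_tool(series=[-1,0,-20,0,0,0,0,-1,0,-18,0,0,0,0,-1,0,-10,0,0,0,0,-1,0,-10,1,0,0,0,-1,0,-10,3,0,0,0,-1,0,-9,4,0,0,0,-1,0,-9,5,0,0,0,-1,0,-8,6,0,0,0,-1,0,-7,7,0,0,0])

```text
t: 3.5
eef_pos: [0.5407, -0.0018, 0.1768]
tool_rot: [-0.0, 0.977, 0.215, -0.0]
contact_force: [0.2, 0.3, 1.7]
gripper_width: -0.002
```

```bash
python3 st.py; python3 - <<'E'
from h import *
im=cam("side")[0]; cv2.imwrite("pics/s2.png",cv2.resize(im[60:280,90:350],None,fx=2.3,fy=2.3))
E
```

```text
t 3.5 case x,y,z(mm) -8.2 -28.0 176.8 F [0.2 0.3 1.7] g -0.002130626228819713
toolx deg 24.8 z [-0.  0. -1.]
```

View pics/s2.png

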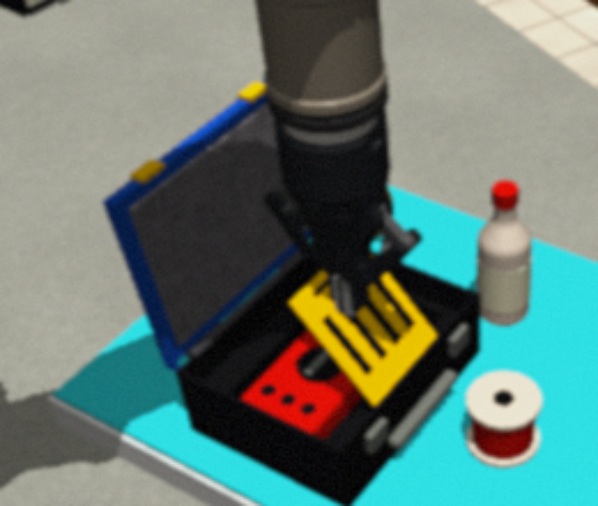

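The flap is at about 45° with the fingertips on its outer face and the knuckle clear of the lid. I continue down.

>>> drive_tool(series=[-1,0,-6,8,0,0,0,-1,0,-5,9,0,0,0,-1,0,-4,10,0,0,0,-1,0,-3,10,0,0,0,-1,0,-2,10,0,0,0,-1,0,0,5,0,0,0,-1,0,0,2,0,0,0,-1,0,0,0,0,0,0,-1,0,0,0,0,0,0])

```text
t: 4.68
eef_pos: [0.5321, 0.016, 0.1246]
tool_rot: [0.0, 0.977, 0.215, -0.0]
contact_force: [-7.3, 0.5, 16.9]
gripper_width: -0.0
```

```bash
python3 st.py
```

```text
t 4.675 case x,y,z(mm) -8.2 -8.3 124.6 F [-7.3  0.5 16.9] g -0.00037848325924495226
toolx deg 24.8 z [-0.001 -0.    -1.   ]
```

>>> drive_tool(series=[-1,0,0,3,0,0,0,-1,0,0,0,0,0,0,-1,0,0,-10,0,0,0,-1,0,0,-40,0,0,0,-1,0,0,-50,0,0,0,-1,0,0,-50,0,0,0,-1,0,0,-50,0,0,0,-1,0,0,-20,0,0,0,-1,0,0,0,0,0,0])

```text
t: 5.8
eef_pos: [0.5333, 0.0156, 0.3416]
tool_rot: [0.0, 0.977, 0.214, 0.002]
contact_force: [0.4, 0.5, -0.4]
gripper_width: 0.005
```

```bash
python3 st.py; python3 - <<'E'
from h import *
im=cam("side")[0]; cv2.imwrite("pics/s3.png",cv2.resize(im[60:280,90:350],None,fx=2.3,fy=2.3))
E
```

```text
t 5.8 case x,y,z(mm) -7.3 -9.1 341.6 F [ 0.4  0.5 -0.4] g 0.0048742729858569965
toolx deg 24.8 z [ 0.003 -0.    -1.   ]
```

View pics/s3.png

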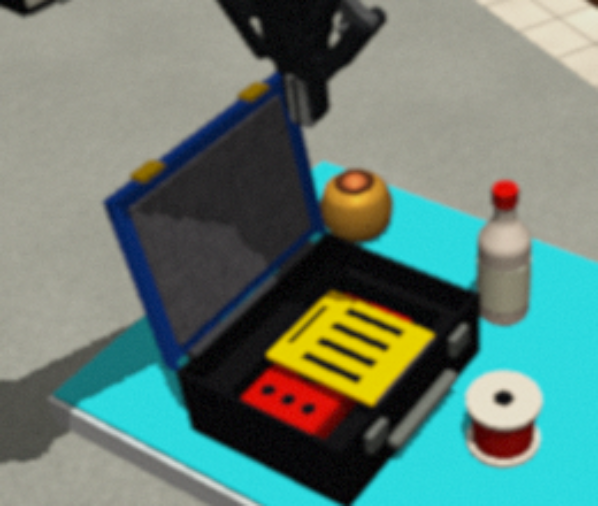

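The flap lies flat, the lid is still open, and the objects are unmoved. I now go over the lid.

>>> drive_tool(series=[-1,0,-45,0,0,0,0,-1,0,-45,0,0,0,0,-1,0,-45,0,0,0,0,-1,0,-45,0,0,0,0,-1,0,0,0,0,0,0,-1,0,0,40,0,0,0,-1,0,0,38,0,0,0,-1,0,0,0,0,0,0])

```text
t: 6.85
eef_pos: [0.4551, 0.177, 0.2587]
tool_rot: [0.001, 0.977, 0.214, -0.004]
contact_force: [0.3, -0.4, 1.0]
gripper_width: 0.001
```

```bash
python3 st.py; python3 - <<'E'
from h import *
im=cam("side")[0]; cv2.imwrite("pics/s4.png",cv2.resize(im[40:260,60:320],None,fx=2.3,fy=2.3))
E
```

```text
t 6.85 case x,y,z(mm) -8.7 170.2 258.7 F [ 0.3 -0.4  1. ] g 0.000960545217241629
toolx deg 24.7 z [-0.008 -0.003 -1.   ]
```

View pics/s4.png

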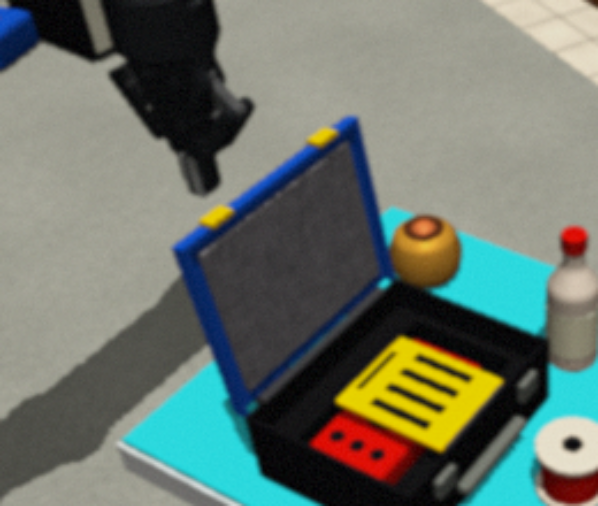

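```bash
python3 - <<'E'
from geo import *
f=lambda p:((proj(*S,p)-[60,40])*2.3).round(0)
for z in(.237,.25,.2587): print(z,f((.4551,.177,z)))
print(f((.401,.079,.267)),f((.582,.164,.264)))
E
```

```text
0.237 [204. 190.]
0.25 [200. 176.]
0.2587 [198. 167.]
[174. 248.] [352. 118.]
```

The tip projects exactly where it is seen, at (204,190), behind the lid and 30 mm below its edge. I start swinging the lid.

>>> drive_tool(series=[-1,0,20,0,0,0,0,-1,0,14,-1,0,0,0,-1,0,13,-2,0,0,0,-1,0,13,-2,0,0,0,-1,0,13,-1,0,0,0,-1,0,13,0,0,0,0,-1,0,13,1,0,0,0,-1,0,13,2,0,0,0,-1,0,13,4,0,0,0,-1,0,13,5,0,0,0,-1,0,12,6,0,0,0,-1,0,12,7,0,0,0])

```text
t: 8.4
eef_pos: [0.5252, 0.0315, 0.2427]
tool_rot: [-0.0, 0.977, 0.215, -0.0]
contact_force: [-0.2, 1.7, 0.7]
gripper_width: -0.002
```

```bash
python3 st.py; python3 - <<'E'
from h import *
im=cam("side")[0]; cv2.imwrite("pics/s5.png",cv2.resize(im[40:260,60:320],None,fx=2.3,fy=2.3))
E
```

```text
t 8.4 case x,y,z(mm) -7.8 8.7 242.7 F [-0.2  1.7  0.7] g -0.0020090489616965993
toolx deg 24.8 z [-0.  0. -1.]
```

View pics/s5.png

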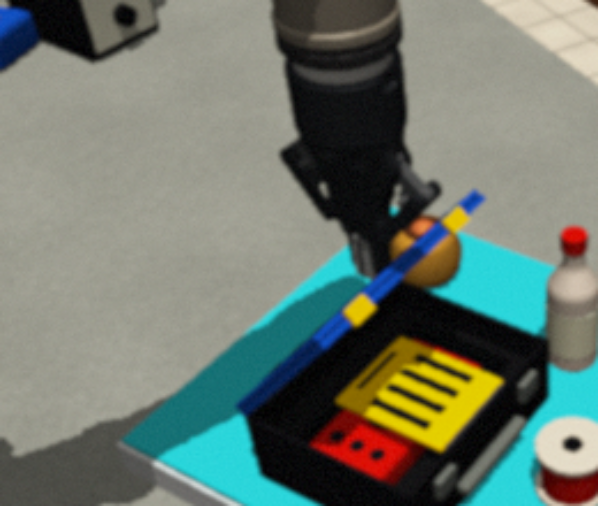

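The lid is at about 45°, with the fingertips on its outer face near the edge and the flap flat below. I continue gently.

>>> drive_tool(series=[-1,0,11,9,0,0,0,-1,0,10,10,0,0,0,-1,0,9,11,0,0,0,-1,0,8,12,0,0,0,-1,0,7,12,0,0,0,-1,0,5,13,0,0,0,-1,0,2,7,0,0,0,-1,0,2,7,0,0,0,-1,0,2,7,0,0,0,-1,0,1,6,0,0,0,-1,0,0,4,0,0,0,-1,0,0,2,0,0,0])

```text
t: 9.95
eef_pos: [0.549, -0.0198, 0.1432]
tool_rot: [0.0, 0.977, 0.215, 0.0]
contact_force: [-0.2, -1.5, 1.7]
gripper_width: 0.001
```

```bash
python3 st.py
```

```text
t 9.95 case x,y,z(mm) -8.3 -47.8 143.2 F [-0.2 -1.5  1.7] g 0.0006449270342561372
toolx deg 24.8 z [ 0. -0. -1.]
```

Force is still only 1.7 N, which is hinge friction, so I press on by small steps.

>>> drive_tool(series=[-1,0,0,1,0,0,0,-1,0,0,1,0,0,0,-1,0,0,1,0,0,0,-1,0,0,1,0,0,0,-1,0,0,0,0,0,0,-1,0,0,0,0,0,0])

```text
t: 10.7
eef_pos: [0.5492, -0.0197, 0.1416]
tool_rot: [0.001, 0.977, 0.215, 0.0]
contact_force: [-6.8, -1.4, 20.5]
gripper_width: 0.003
```

```bash
python3 st.py
```

```text
t 10.7 case x,y,z(mm) -8.1 -47.8 141.6 F [-6.8 -1.4 20.5] g 0.002712241343867757
toolx deg 24.8 z [ 0.001 -0.001 -1.   ]
```

The lid has reached its hard stop: 20 N with the tool no longer sinking. I retreat straight up.

>>> drive_tool(series=[-1,0,0,2,0,0,0,-1,0,0,0,0,0,0,-1,0,0,-8,0,0,0,-1,0,0,-30,0,0,0,-1,0,0,-50,0,0,0,-1,0,0,-50,0,0,0,-1,0,0,-50,0,0,0,-1,0,0,-30,0,0,0,-1,0,0,0,0,0,0,-1,0,0,0,0,0,0])

```text
t: 11.95
eef_pos: [0.5484, -0.0195, 0.3543]
tool_rot: [-0.0, 0.977, 0.215, -0.001]
contact_force: [-0.9, 0.1, -0.9]
gripper_width: 0.001
```

```bash
python3 st.py; python3 - <<'E'
from geo import *
im=cam("side")[0]; cv2.imwrite("pics/s6.png",cv2.resize(im[60:280,90:350],None,fx=2.3,fy=2.3))
C=np.array([.536,.027]); a=np.radians(25.4); ex=np.array([np.cos(a),np.sin(a)]); ey=np.array([-ex[1],ex[0]])
for x,y,z in((-.1,-.08,.122),(.1,-.08,.122),(-.1,-.08,.11)): print(((proj(*S,np.r_[C+x*ex+y*ey,z])-[90,60])*2.3).round(0))
E
```

```text
t 11.95 case x,y,z(mm) -8.8 -47.3 354.3 F [-0.9  0.1 -0.9] g 0.0013159068771820752
toolx deg 24.8 z [-0.001  0.    -1.   ]
[339. 440.]
[480. 281.]
[341. 451.]
```

View pics/s6.png

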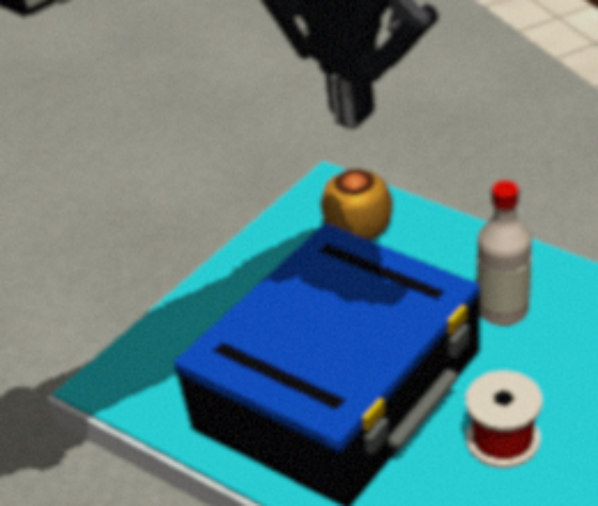

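The lid is flat on the rim: the near corner is at (342,447), against a predicted (339,440). The spool, bottle and cleaner are where they were, and the hand is well clear.

```bash
python3 -c "from station import bot; print(bot.hand_in())"
```

```text
the job is handed in; nothing more can be done
None
```

I put the meter away and handed the job in at about 12 s of the 62 s allowed; no verdict was reported. I pushed the yellow flap flat with the closed fingers, then came over behind the blue lid, swung it across at under 1 rad/s and pressed it onto its stop.

**Last checks:**
- **Flap:** it met its hard stop at about 17 N, and the picture taken after I lifted off showed it lying flat with the lid still open.
- **Lid:** it met its hard stop at about 20 N. The last picture shows it flat on the rim, its near corner within about 7 px of the prediction in a 2.3x enlarged crop, which is about 3 camera pixels.
- **Surroundings:** the spool, bottle and tip cleaner look unmoved in the pictures. I compared them by eye and did not re-measure them.
- **Meter:** it is hidden under the lid, so I could not check it at the end. It looked in place in the last view before the lid closed.
- **Robot:** the fingertips are about 0.2 m above the lid, with contact force near zero.

No check failed or disagreed.

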